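# Hold the spring clip open on the bake card

### The arm

A 6-joint arm with a two-finger parallel gripper is mounted at the origin on the work surface. World frame = base frame: x ahead of the robot, y to its left, z up, the work surface at z = 0. Lengths are in mm, angles in degrees, forces in N, time in s.
With the tool pointing down it reaches from about 300 to 750 mm from the base axis. Payload 8.5 kg.
Tool frame: the origin (TCP) lies at the very end of the fingers, on their centre line; the grasp point (between the pads) lies 19 mm behind it; z points along the fingers, x is the direction in which the jaws open and shut, and the axes are right-handed (so a half turn about z gives the same grasp; the last joint's range is limited). The gripper opens to 85 mm and grips with 20 to 120 N. Pads are 22 mm wide; open, the fingers measure 114 mm over their backs; the gripper's body (76 mm by 85 mm) begins 54 mm behind the grasp point. The pads swing forward as they close: fully open they stand 13 mm farther back than shut.
Start: joints at [-84.357, 21.807, 74.336, -0, 83.858, -12.336], TCP at [169.765, -523.125, 231.322] pointing down, gripper open.
Joint ranges: [-178.18, 178.18], [-50.72, 133.34], [12.68, 142.11], [-81.47, 261.47], [9.98, 163.14], [-165.26, 165.26]. Speed limits (degrees/s): [136.94, 136.94, 180, 180, 180, 180].

### API

Orientations are given as [roll, pitch, yaw] about the fixed x, y, z axes, in that order (R = Rz(yaw) Ry(pitch) Rx(roll)).
In Python, from rig import ctrl gives the robot as it stands. The module is installed in compiled form; this text tells all that it offers. Calls block until the motion is done:
- ctrl.goto(position, orientation): joint-space move of the TCP to a pose.
- ctrl.line_to(position, orientation=None, vel=150, guard=None): straight line of the TCP; orientation=None keeps the orientation; vel is the mean speed in mm/s. With guard (N) it stops when the force on the tool has changed by that much, and returns True; else False.
- ctrl.set_joints(angles): joint-space move.
- ctrl.command_gripper(opening, grasp_force=None): finger opening in mm; grasp_force is the grip in N (None keeps the last); returns when the fingers have stopped.
- ctrl.pause(seconds).
- ctrl.solve_ik(position, orientation): joint angles nearest the present ones, or None.
- ctrl.get_state(): the state.
- ctrl.capture(name): name is "scene" or "top" or "wrist"; returns the picture (480x640x3 uint8, red, green, blue); there is no depth.
- ctrl.camera_info(name): a dict with "vertical_fov" (degrees; the focal length in pixels is half the picture's height over the tangent of half this angle, whatever the lens; pixels are square), "cx", "cy" (the principal point, pixels), "extrinsics" (4x4, takes a point from camera to world coordinates); the wrist camera has in their place "mount" (4x4, takes a point from camera to tool coordinates, whose origin is the TCP and whose axes are the tool frame's). Camera axes: x right, y down, z forward; pixel columns grow to the right and rows downward; lengths in mm; the calibration is good to about 2 mm. The wrist camera is an equidistant fisheye: a pixel r from the principal point sees the ray r / f radians off the axis. A picture is of the moment at which its call begins: read the wrist's pose just before it. camera_info takes no time and is no camera call.
A pose or a line that the arm cannot do raises ctrl.IKError and nothing moves.
- ctrl.close_job(): hands the job in, once; it reports no verdict.
The state is a dict: "time_s": time; "joints": joint angles; "joint_vel": joint speeds; "joint_efforts": joint torques, N m; "tool_pos": TCP position; "tool_rot": TCP orientation; "ft_force": force on the tool from outside, world axes, zero at the start; "moment": the same for the moment, N m; "gripper_width": finger opening in mm.
Only numpy, scipy, OpenCV 4.12 (cv2) and the standard library are available. Lean on these libraries where they do the work, as an engineer would, in place of code of your own. Each camera call takes 0.05 s, during which the arm holds its last target.

### The job

Take the red spring clip off its parking rail by squeezing its levers, and bring it, gaping, down over the middle of the white bake card's top edge. Press the card down with the clip's throat until you feel it bottom in its stand, and finish there, still holding: clip squeezed wide open with a jaw either side of the card, neither touching it, and the throat pressing lightly on the edge, so that a colleague can slip an order card in before it shuts. Leave everything else on the worktop where it is.

Things in the scene. Friction and masses are not known exactly. Their poses are not given: they have to be found in the camera images.
- clip: Big red spring clip, 0.07 kg, 40 mm wide along y, parked jaws down, levers up, gripping the rail's top edge. Origin on its hinge line (steel coil in its middle); z up to the levers, y along the hinge, x across the jaws: the levers are squeezed together along x. Jaws reach 45 mm below the origin. Both halves move equally.
- levers (a point): Midway between the two lever plates, 30 mm above the clip's origin, same axes. The plates rise from x = +-10 mm beside the hinge, leaning out, to tops 44 mm above the origin, 50 mm over their outer faces as parked; squeezed to the stop (about 6 N each near the top) they stand upright, parallel, 22 mm over their outer faces.
- throat (a point): Middle of the black bar inside the clip, between the jaws, 10 mm below the clip's origin, same axes: the flat underside (12 mm in x, 40 mm in y) that comes to rest on an edge put between the jaws. Jaws reach 35 mm below it.
- half_a: The clip's half on its +x side: jaw and lever in one piece, hinged on the clip's y line, where its origin lies. A spring shuts it.
- half_b: The clip's half on its -x side, its mirror image.
- tip_a (a point): Inner face of the tip of half_a's jaw, 42 mm below the hinge line, at x = +3 mm of the clip as parked. Tips 6 mm apart as parked, 30 mm with the levers squeezed to the stop (each half then turned 0.30 rad).
- tip_b (a point): Inner face of the tip of half_b's jaw, the same at x = -3 mm as parked.
- rail: Fixed parking rail: black foot 90 x 150 x 12 mm with an upright aluminium plate 6 mm thick, 140 mm long (y), top edge 70 mm above the worktop. Origin under its centre on the worktop; y along the plate.
- stand: Fixed wooden card stand, 90 x 150 mm foot, 39 mm high, with a slot along y in which the card stands. Origin under its centre on the worktop.
- card: Stiff white bake card, 5 mm thick (x), 120 mm long (y), 107 mm tall, upright in the stand's slot; origin in the middle of its lower edge, 8 mm above the worktop when home. At the start it stands 10 to 24 mm proud of its home; friction holds it there, and it takes 2 to 3 N to push it down.
- card_edge (a point): Middle of the card's top edge; y along the edge, x across the card's thickness, z up. 115 mm above the worktop when the card is bottomed, fully home.
- cutter: Steel ring cutter lying flat, 76 mm across, 25 mm high; bystander. Origin under its centre.
- bowl: Steel mixing bowl, 210 mm across, 80 mm high; bystander. Origin under its centre.
- squeeze: Yellow squeeze bottle, 56 mm across, 150 mm high; bystander. Origin under its centre.
- jug: Pale plastic measuring mug with a handle, 84 mm across, 110 mm high; bystander. Origin under its centre.
- tub: White lidded tub, 100 mm across, 100 mm high; bystander. Origin under its centre.
- spatula: Black-handled spatula lying flat, 240 mm long; bystander.
- spare_clip: Small blue clip lying flat, 85 x 28 x 25 mm; bystander, not to be used. Origin under its centre.
Not all that is in view belongs to the job. Several things have the shape of the clip; the one meant has the colours described above. Leave any green look-alike of the rail alone.

How it is judged (in metres and radians):
On the way, in this order (a step that is already met when the one before it is completed fails the run):
1. the clip, held in the fingers and spread open, is off the rail (distance between tip_a and tip_b above 0.02 m and contact force between the fingers and clip above 2 N and contact force between clip and rail below 0.1 N and distance of clip from where it was at the start of the episode above 0.05 m), for 0.1 s.
2. the clip gapes around the card's top edge, with the card still standing proud (distance between tip_a and tip_b above 0.02 m and x of throat in the frame of card_edge between -0.008 and 0.008 m and y of throat in the frame of card_edge between -0.03 and 0.03 m and angle between the y axis of clip and the y axis of card_edge, either way round below 0.25 rad and angle between clip's own z axis and vertical below 0.25 rad and contact force between the fingers and clip above 2 N and z of throat in the frame of card_edge below 0.022 m and height (world z) of card_edge above 0.119 m), for 0.1 s.
At the end, for the whole second after the job is handed in: Fingers hold the clip open (jaw tips over 20 mm apart), upright and in line with the card within 0.25 rad; throat on the card edge within 8 mm across, 30 mm of its middle, 4 mm above, pressing 1 to 30 N; jaws off the card (under 0.5 N); card home within 2.5 mm; at rest (under 30 mm/s) (distance between tip_a and tip_b above 0.02 m and x of throat in the frame of card_edge between -0.008 and 0.008 m and y of throat in the frame of card_edge between -0.03 and 0.03 m and angle between the y axis of clip and the y axis of card_edge, either way round below 0.25 rad and angle between clip's own z axis and vertical below 0.25 rad and contact force between the fingers and clip above 2 N and z of throat in the frame of card_edge below 0.004 m and height (world z) of card_edge below 0.1175 m and contact force between clip and card between 1 and 30 N and contact force between each of half_a, half_b and card below 0.5 N and linear speed of clip below 0.03 m/s); the arm keeps its last pose, push and grip.
It fails at once if a bystander was pushed more than 30 mm or knocked over (distance of any of cutter, bowl, squeeze, jug, tub, spatula, spare_clip from where it was at the start of the episode above 0.03 m or angle between any of cutter, bowl, squeeze, jug, tub, spatula, spare_clip's own z axis and vertical above 0.5 rad).
It fails at once if the clip shut on the card (contact force between each of half_a, half_b and card above 2 N).
It also fails if it takes over 45 s, if anything falls off the work surface, if the arm or the gripper's body presses on something with over 40 N, if the wrist force passes 120 N, or if a joint passes its speed limit or range.

## Working session

There is one attempt and no reset: what is moved stays moved. The work goes in short steps, each a Python script; the robot and the scene stay as the last script left them, time stands still between calls to the robot, and variables do not carry over. Pictures are saved under pics/ and viewed, and the job is handed in when it is done.

```bash
mkdir -p pics; python3 - <<'E'
from rig import ctrl
import cv2,numpy as np
np.set_printoptions(precision=4,suppress=True)
for n in ["scene","top","wrist"]:
    im=ctrl.capture(n); cv2.imwrite(f"pics/{n}0.png",im[:,:,::-1]); print(n,ctrl.camera_info(n))
print(ctrl.get_state())
E
```

```text
scene {'vertical_fov': 57.316202607600765, 'cx': 312.03457886115666, 'cy': 240.7923135260716, 'extrinsics': array([[   0.1023,    0.5644,   -0.8192, 1285.4982],
       [   0.9945,   -0.0756,    0.0722,  -55.7723],
       [  -0.0212,   -0.8221,   -0.569 ,  630.3105],
       [   0.    ,    0.    ,    0.    ,    1.    ]])}
top {'vertical_fov': 43.91640108584014, 'cx': 320.6407683288723, 'cy': 246.91753899816203, 'extrinsics': array([[   0.0064,   -0.9821,    0.1883,  246.1618],
       [  -0.9996,   -0.0113,   -0.0247,   17.4247],
       [   0.0264,   -0.1881,   -0.9818, 1427.9768],
       [   0.    ,    0.    ,    0.    ,    1.    ]])}
wrist {'vertical_fov': 65.70646984690485, 'cx': 319.54578374479996, 'cy': 237.09594234320525, 'mount': array([[   1.    ,    0.0003,   -0.0008,   -1.2123],
       [  -0.    ,    0.9565,    0.2919,  -75.1185],
       [   0.0008,   -0.2919,    0.9565, -142.6261],
       [   0.    ,    0.    ,    0.    ,    1.    ]])}
{'time_s': 0.15, 'joints': array([-84.3558,  21.8325,  74.3696,  -0.001 ,  83.8595, -12.3371]), 'joint_vel': array([-0.0285, -0.0821, -0.0397, -0.0725, -0.021 , -0.0562]), 'joint_efforts': array([ -0.0013, -44.8629, -23.1347,  -0.0004,   0.0038,  -0.    ]), 'tool_pos': array([ 169.7482, -522.9274,  230.8805]), 'tool_rot': array([-179.9878,    0.0604,  -72.0186]), 'ft_force': array([ 0.0218, -0.7175, -0.8181]), 'moment': array([ 0.0226,  0.0581, -0.0489]), 'gripper_width': 85.48914785202032}
```

View pics/scene0.png

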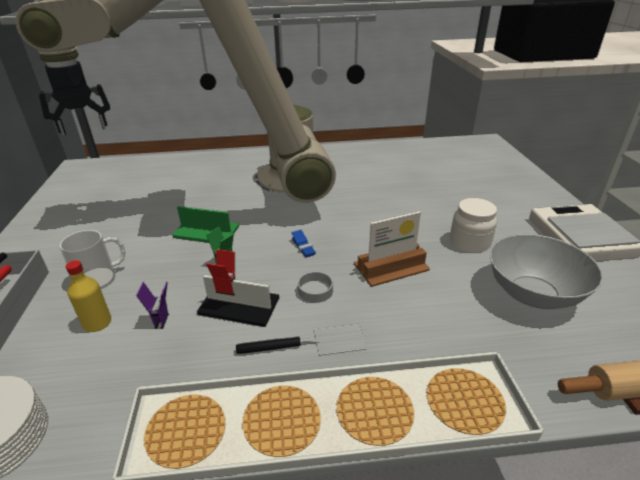

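View pics/top0.png

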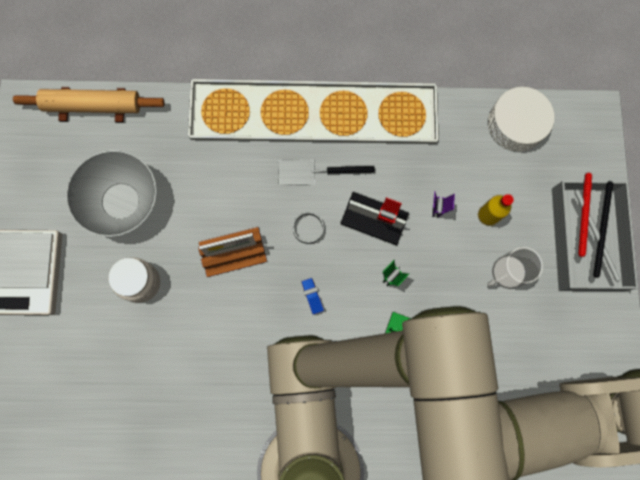

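View pics/wrist0.png

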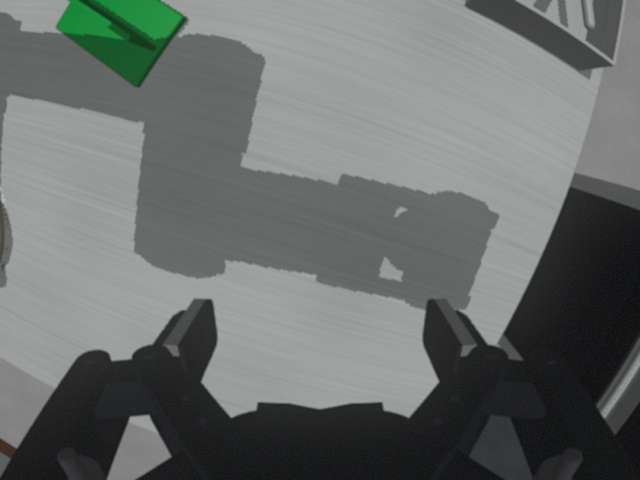

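The red candidates are the clip on the black-footed rail, at scene (224,272) and top (390,210), and the handles in the tray at top (587,215). The clip look-alikes are green at top (395,275), purple at (443,205) and small blue at (313,296). I choose the red one on the black-footed rail and will check it in close crops.

```bash
cat > h.py <<'E'
import cv2,numpy as np
from rig import ctrl
np.set_printoptions(precision=2,suppress=True)
def ray(n,uv,pose=None):
    c=ctrl.camera_info(n); f=240/np.tan(np.radians(c['vertical_fov']/2))
    x=(uv[0]-c['cx'])/f; y=(uv[1]-c['cy'])/f
    if n=='wrist':
        r=np.hypot(x,y); d=np.array([x/r*np.sin(r),y/r*np.sin(r),np.cos(r)]); T=pose@c['mount']
    else:
        d=np.array([x,y,1.]); T=c['extrinsics']
    d=T[:3,:3]@d; return T[:3,3],d/np.linalg.norm(d)
def plane(n,uv,z,pose=None):
    o,d=ray(n,uv,pose); return o+d*(z-o[2])/d[2]
def tri(rs):
    A=0;b=0
    for o,d in rs:
        P=np.eye(3)-np.outer(d,d);A=A+P;b=b+P@o
    p=np.linalg.solve(A,b)
    return p,[float(np.linalg.norm((np.eye(3)-np.outer(d,d))@(p-o))) for o,d in rs]
def toolpose(s):
    from scipy.spatial.transform import Rotation as R
    T=np.eye(4);T[:3,:3]=R.from_euler('xyz',s['tool_rot'],degrees=True).as_matrix();T[:3,3]=s['tool_pos'];return T
def crop(src,dst,x0,y0,w,h,k):
    im=cv2.imread(src)[y0:y0+h,x0:x0+w]; cv2.imwrite(dst,cv2.resize(im,None,fx=k,fy=k,interpolation=cv2.INTER_CUBIC))
E
python3 - <<'E'
from h import *
crop('pics/top0.png','pics/c1.png',330,170,130,95,6)
crop('pics/top0.png','pics/c2.png',180,205,110,80,7)
crop('pics/scene0.png','pics/c3.png',190,230,110,95,6)
crop('pics/scene0.png','pics/c4.png',345,200,100,85,7)
E
```

```text
(no output)
```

View pics/c1.png

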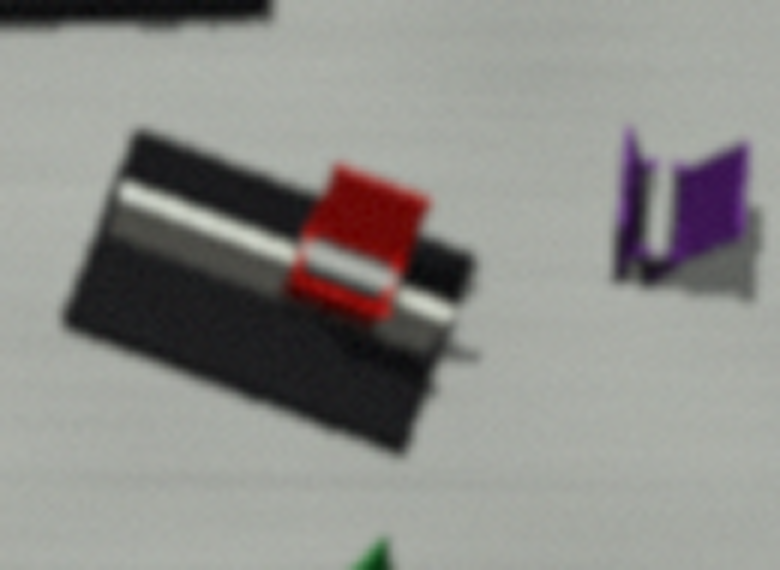

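View pics/c2.png

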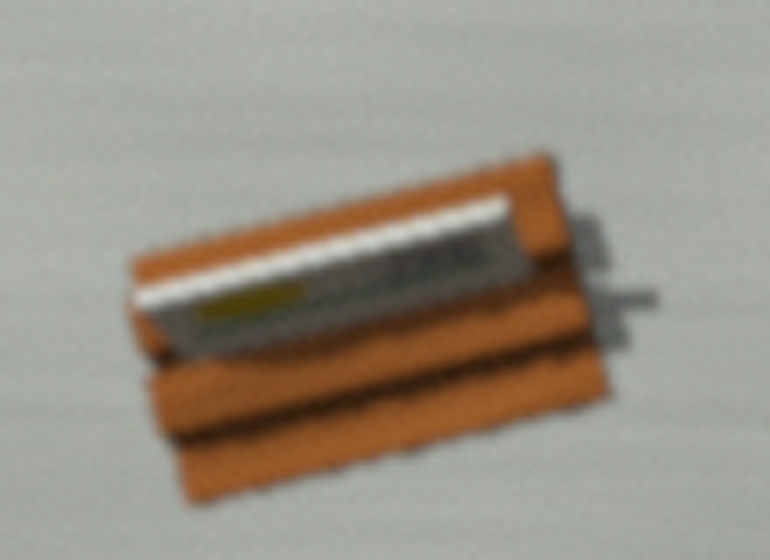

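View pics/c3.png

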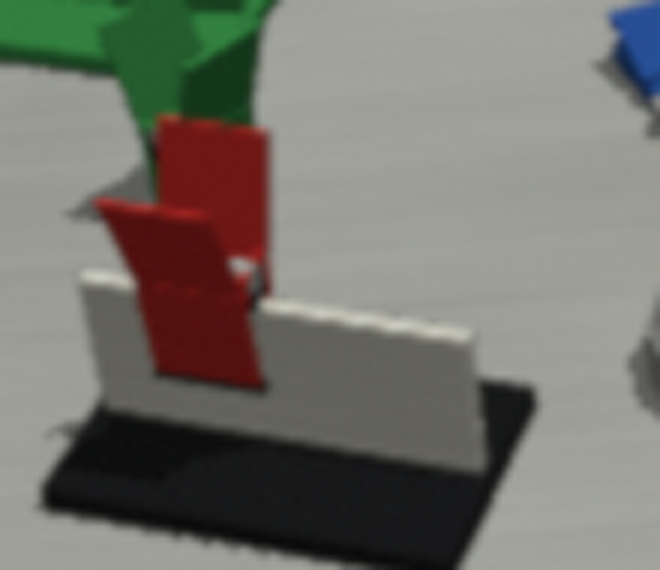

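View pics/c4.png

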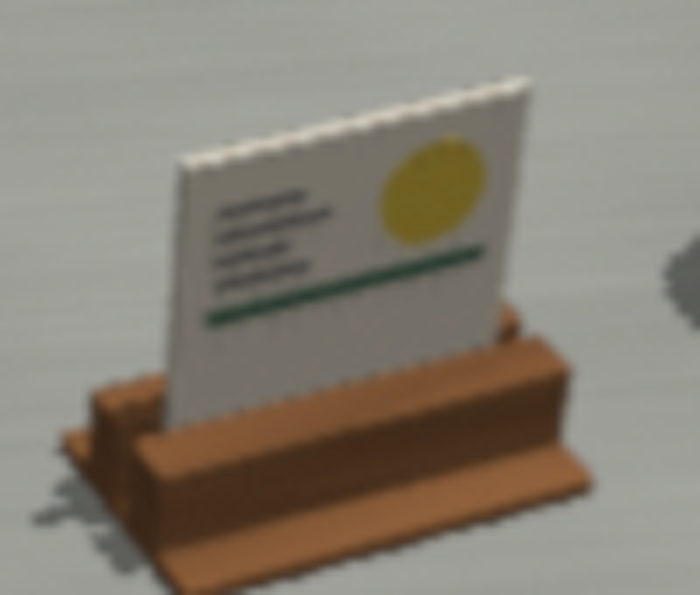

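The crops confirm it: a red clip with a steel coil on the black-footed rail. I also have the card edge ends and lever top corners in both views, so I can triangulate.

```bash
python3 - <<'E'
from h import *
t1=lambda x,y:(330+x/6-.4,170+y/6-.4); t2=lambda x,y:(180+x/7-.4,205+y/7-.4)
s3=lambda x,y:(190+x/6-.4,230+y/6-.4); s4=lambda x,y:(345+x/7-.4,200+y/7-.4)
def T(a,b): return tri([ray('top',a),ray('scene',b)])
P={}
for n,a,b in [('cardR',t2(137,298),s4(525,85)),('cardL',t2(508,205),s4(187,162)),
 ('railR',t1(122,188),s3(466,335)),('railL',t1(450,312),s3(85,276)),
 ('F-',t1(428,203),s3(98,200)),('F+',t1(340,165),s3(207,215)),('B-',t1(385,320),s3(158,118)),('B+',t1(288,293),s3(268,130))]:
    p,r=T(a,b);P[n]=p;print(n,p,r)
for a,b in [('cardR','cardL'),('railR','railL'),('F+','F-'),('B+','B-')]:
    d=P[a]-P[b];print(a,(P[a]+P[b])/2,np.linalg.norm(d),np.degrees(np.arctan2(d[1],d[0])))
print('clip',np.mean([P[k] for k in ('F+','F-','B+','B-')],axis=0))
print('rail z70',[plane('top',t1(*u),70) for u in((122,188),(450,312))])
d=[0]
E
```

```text
cardR [490.63 251.7  133.39] [0.7649916141305985, 0.7649916141305086]
cardL [521.99 137.04 134.44] [0.27025224336571546, 0.270252243365772]
railR [618.45 -86.53  68.37] [1.1190320019767594, 1.1190320019767808]
railL [ 570.19 -215.12   67.59] [0.7926885641466676, 0.7926885641467476]
F- [ 599.86 -199.02  121.14] [1.3274716754119493, 1.3274716754119804]
F+ [ 613.82 -164.54  122.43] [0.3184163125692759, 0.3184163125692613]
B- [ 554.54 -182.95  119.45] [2.1318143096068716, 2.1318143096068773]
B+ [ 564.73 -146.34  118.38] [1.976564585172461, 1.9765645851724594]
cardR [506.31 194.37 133.92] 118.87382105165207 105.29429711281131
railR [ 594.32 -150.83   67.98] 137.35203470957765 69.42597319355875
F+ [ 606.84 -181.78  121.78] 37.22143740333211 67.95062896828452
B+ [ 559.64 -164.64  118.92] 38.018070924983334 74.45780225847926
clip [ 583.24 -173.21  120.35]
rail z70 [array([618.  , -85.29,  70.  ]), array([ 569.52, -213.91,   70.  ])]
```

```bash
python3 - <<'E'
from h import *
print(ctrl.solve_ik([585.5,-174,230],[180,0,-20.6]),ctrl.solve_ik([506,194,230],[180,0,15.3]))
ctrl.goto([585.5,-174,230],[180,0,-20.6])
s=ctrl.get_state(); im=ctrl.capture('wrist'); cv2.imwrite('pics/w1.png',im[:,:,::-1])
np.save('w1.npy',toolpose(s)); print(s['time_s'],s['tool_pos'],s['tool_rot'],s['ft_force'],s['joints'])
E
```

```text
[-27.64  28.08  64.13  -0.    87.79  -7.04] [ 8.45 21.05 75.76 -0.   83.19 -6.85]
2.1083 [ 585.18 -174.96  229.98] [179.99   0.   -20.69] [-0.15  0.12 -0.09] [-27.73  28.08  64.14  -0.01  87.78  -7.04]
```

View pics/w1.png

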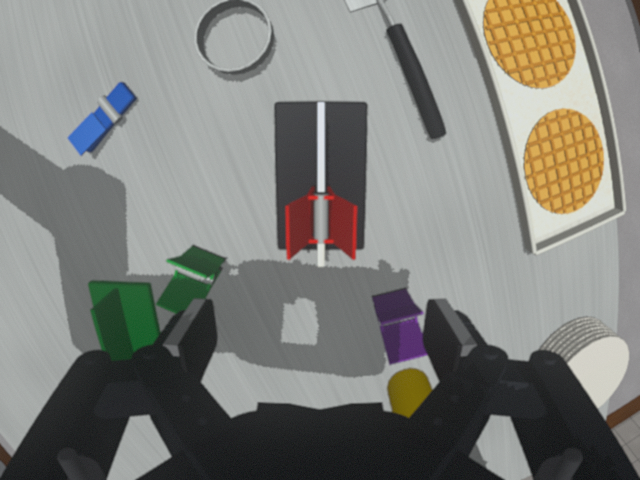

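The wrist view shows the red clip square to the fingers. The left lever's outer edge runs (286,205)-(290,258), the right lever's (357,205)-(354,258), and the rail top (321,103)-(320,265).

```bash
python3 - <<'E'
from h import *
T=np.load('w1.npy')
crop('pics/w1.png','pics/c5.png',260,180,120,95,6)
q={k:plane('wrist',u,z,T) for k,u,z in [('lt',(286,206),124),('lb',(290,258),124),('rt',(357,206),124),('rb',(354,258),124),('r1',(321,103),70),('r2',(320.5,265),70),('purp',(420,325),70),('coil',(321,217),80)]}
Ti=np.linalg.inv(T)
for k,v in q.items(): print(k,v,(Ti@np.r_[v,1])[:3])
E
```

```text
lt [ 571.27 -145.81  124.  ] [-23.31 -22.37 105.97]
lb [ 559.67 -181.91  124.  ] [-21.41  15.49 105.98]
rt [ 616.8  -162.97  124.  ] [ 25.35 -22.41 105.97]
rb [ 602.42 -198.03  124.  ] [ 24.28  15.47 105.98]
r1 [619.63 -85.82  70.  ] [  0.74 -95.6  159.95]
r2 [ 570.81 -214.19   70.  ] [  0.42  41.74 159.99]
purp [ 638.18 -306.78   70.  ] [ 96.16 104.56 160.  ]
coil [ 587.23 -171.74   80.  ] [  0.78  -3.77 149.98]
```

View pics/c5.png

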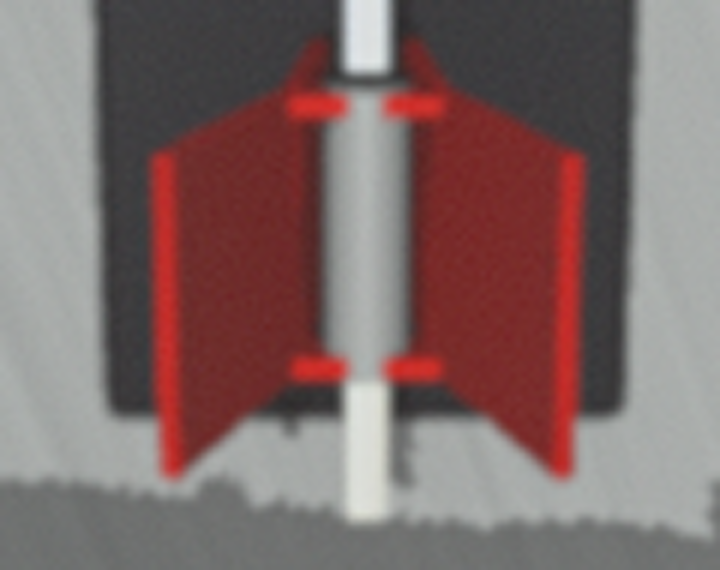

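```bash
python3 - <<'E'
from h import *
c=[587,-172]
print(ctrl.line_to([*c,140],[180,0,-20.8]))
print(ctrl.line_to([*c,94],[180,0,-20.8],vel=80,guard=12))
s=ctrl.get_state();print(s['tool_pos'],s['ft_force'])
cv2.imwrite('pics/w2.png',ctrl.capture('wrist')[:,:,::-1])
ctrl.command_gripper(14,40)
s=ctrl.get_state();print(s['time_s'],s['tool_pos'],s['ft_force'],s['moment'],s['gripper_width'])
cv2.imwrite('pics/w3.png',ctrl.capture('wrist')[:,:,::-1])
cv2.imwrite('pics/s3.png',ctrl.capture('scene')[:,:,::-1])
crop('pics/s3.png','pics/c6.png',180,190,130,140,4)
E
```

```text
False
False
[ 587.29 -172.14   94.45] [-0.42  0.52 -0.12]
4.2833 [ 587.54 -172.26   95.81] [-2.44  1.22 11.16] [0.18 0.41 0.  ] 20.699579802317672
```

View pics/w3.png

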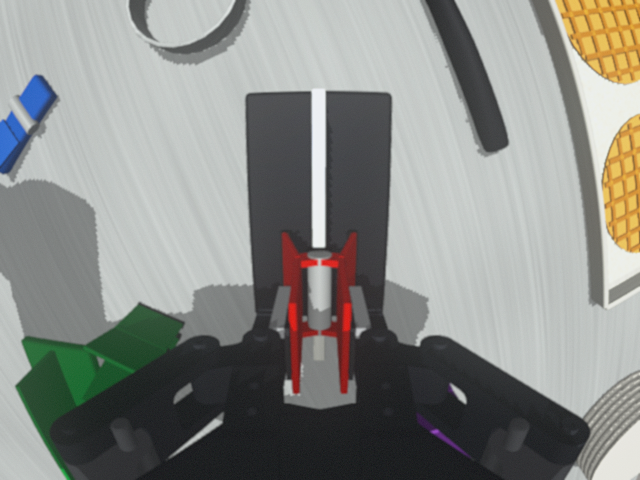

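View pics/c6.png

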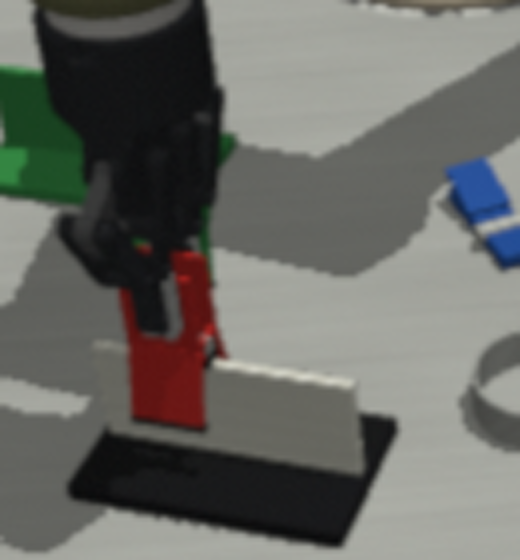

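The levers are upright and the opening is 20.7 mm. The throat presses on the rail with 11 N, so TCP minus throat is about 25.8 mm. Next I lift and carry.

```bash
python3 - <<'E'
from h import *
ctrl.line_to([587.3,-172.1,130],vel=80)
s=ctrl.get_state();print(s['time_s'],s['tool_pos'],s['ft_force'],s['gripper_width'])
ctrl.line_to([587.3,-172.1,225],vel=150)
ctrl.pause(.1)
ctrl.goto([506.3,194.4,225],[180,0,15.3])
ctrl.pause(.3)
s=ctrl.get_state();print(s['time_s'],s['tool_pos'],s['tool_rot'],s['ft_force'],s['gripper_width'])
np.save('w4.npy',toolpose(s))
for n in('wrist','top','scene'): cv2.imwrite(f'pics/{n}4.png',ctrl.capture(n)[:,:,::-1])
crop('pics/scene4.png','pics/c7.png',340,110,110,170,3.5)
E
```

```text
4.9833 [ 587.08 -172.02  129.62] [ 0.13  0.74 -1.37] 20.250268728721146
7.5667 [506.58 193.9  224.92] [180.     0.01  15.24] [ 0.16  0.29 -0.47] 20.570056482919455
```

View pics/wrist4.png

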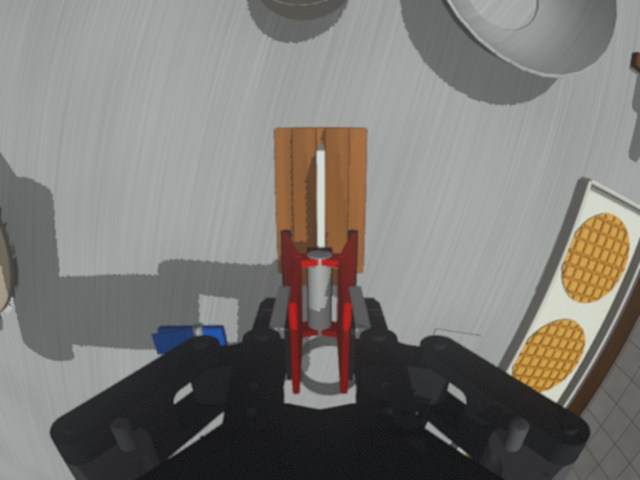

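View pics/c7.png

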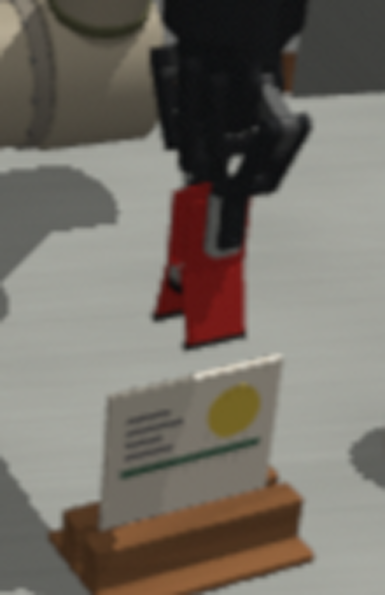

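The wrist view shows the card edge from (320,150) to (321,247), in line with the clip's coil at (319,295). I'll put numbers on that.

```bash
python3 - <<'E'
from h import *
T=np.load('w4.npy');Ti=np.linalg.inv(T)
im=cv2.imread('pics/wrist4.png')
for r in (165,185,205,225,240):
    row=im[r,308:335].min(axis=1).astype(float); m=row>190
    w=np.where(m)[0]; u=308+w.mean(); v=plane('wrist',(u,r),135,T); print(r,len(w),u,v,(Ti@np.r_[v,1])[:3])
v=plane('wrist',(320,150),135,T);print('far end',v,(Ti@np.r_[v,1])[:3])
v=plane('wrist',(319.5,290),225-15.8,T);print('coil',(Ti@np.r_[v,1])[:3])
for x in (283,292,296,340,345,357):print(x,(Ti@np.r_[plane('wrist',(x,235),175,T),1])[:3])
E
```

```text
165 6 320.5 [494.13 244.37 135.  ] [  1.27 -51.97  89.92]
185 6 320.5 [497.48 232.1  135.  ] [  1.28 -39.24  89.92]
205 6 320.5 [500.89 219.62 135.  ] [  1.29 -26.31  89.92]
225 6 320.5 [504.38 206.86 135.  ] [  1.3  -13.08  89.92]
240 6 320.5 [507.06 197.04 135.  ] [ 1.3  -2.9  89.92]
far end [491.35 253.4  135.  ] [  0.96 -61.41  89.92]
coil [ 0.78 -1.45 15.72]
283 [-19.07 -18.17  49.92]
292 [-14.17 -18.17  49.92]
296 [-12.   -18.18  49.92]
340 [ 11.81 -18.19  49.92]
345 [ 14.52 -18.19  49.92]
357 [ 21.05 -18.2   49.92]
```

```bash
python3 - <<'E'
from h import *
def st(t):
    s=ctrl.get_state();print(t,s['time_s'],s['tool_pos'],s['ft_force'],s['gripper_width'])
ctrl.line_to([506.9,194.1,172],[180,0,15.3],vel=70); ctrl.pause(.25); st('gape')
cv2.imwrite('pics/s5.png',ctrl.capture('scene')[:,:,::-1]);cv2.imwrite('pics/w5.png',ctrl.capture('wrist')[:,:,::-1])
crop('pics/s5.png','pics/c8.png',340,110,110,170,3.5)
E
```

```text
gape 8.875 [507.   194.13 172.29] [ 0.73 -0.2  -1.02] 20.017118193817304
```

View pics/c8.png

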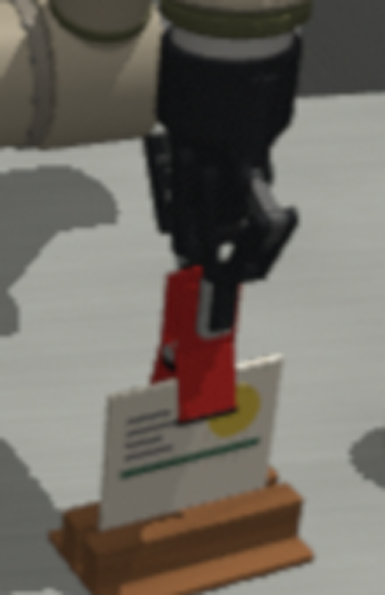

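View pics/w5.png

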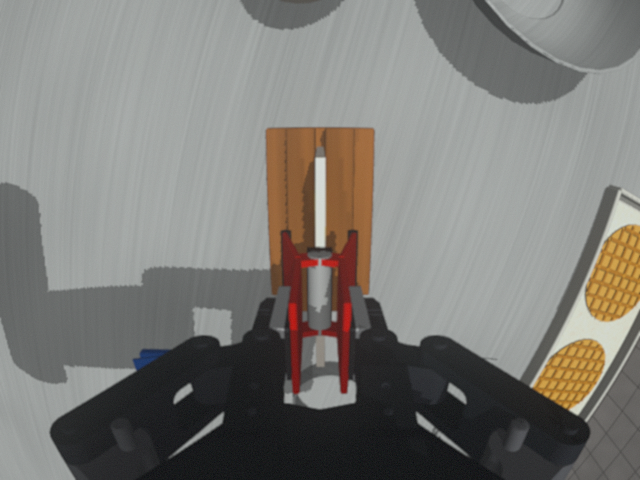

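The clip straddles the card with one jaw either side, and the edge is centred under the coil. Next comes the slow guarded press, logging force.

```bash
python3 - <<'E'
from h import *
z=172
while z>136:
    z-=2
    g=ctrl.line_to([506.9,194.1,z],vel=25,guard=9)
    s=ctrl.get_state();print(z,round(s['time_s'],2),s['tool_pos'],s['ft_force'],g)
    if g or s['ft_force'][2]>7: break
ctrl.pause(.5)
s=ctrl.get_state();print(s['time_s'],s['tool_pos'],s['tool_rot'],s['ft_force'],s['moment'],s['gripper_width'])
for n in('wrist','top','scene'): cv2.imwrite(f'pics/{n}6.png',ctrl.capture(n)[:,:,::-1])
crop('pics/scene6.png','pics/c9.png',340,110,110,170,3.5)
E
```

```text
170 9.22 [506.82 194.09 169.83] [-0.32 -0.34  0.77] False
168 9.47 [506.84 194.07 167.84] [-0.34 -0.08 -0.73] False
166 9.72 [506.84 194.08 165.87] [-0.08  0.28 -0.82] False
164 9.97 [506.83 194.1  163.85] [-0.55  0.6  -0.63] False
162 10.22 [506.83 194.09 161.86] [ 0.09 -0.09 -0.79] False
160 10.47 [506.88 194.1  159.9 ] [-0.88 -0.34 -0.95] False
158 10.72 [506.85 194.07 157.84] [-0.21 -0.33 -0.31] False
156 10.97 [506.81 194.08 155.8 ] [ 0.3   0.37 -0.84] False
154 11.22 [506.82 194.1  153.79] [ 0.14  0.06 -1.3 ] False
152 11.47 [506.85 194.07 151.8 ] [-0.34 -0.37 -0.27] False
150 11.72 [506.81 194.11 149.81] [ 0.53  0.26 -0.64] False
148 11.97 [506.83 194.06 147.8 ] [-0.    0.53 -0.76] False
146 12.22 [506.84 194.09 145.83] [-0.18  0.89  0.13] False
144 12.47 [506.82 194.09 143.81] [ 0.6  -0.29 -1.45] False
142 12.72 [506.82 194.07 141.81] [-0.19 -0.09 -0.46] False
140 12.97 [507.04 194.13 140.8 ] [-1.3  -1.25  7.14] False
13.475 [507.03 194.11 140.8 ] [179.99  -0.06  15.3 ] [-3.12 -0.37  8.83] [-0.04  0.44 -0.02] 20.33406299903271
```

View pics/c9.png

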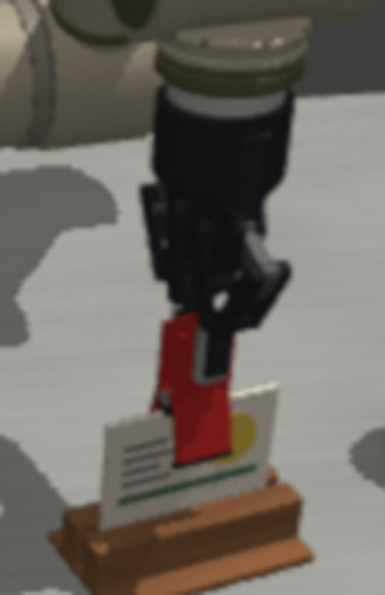

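View pics/wrist6.png

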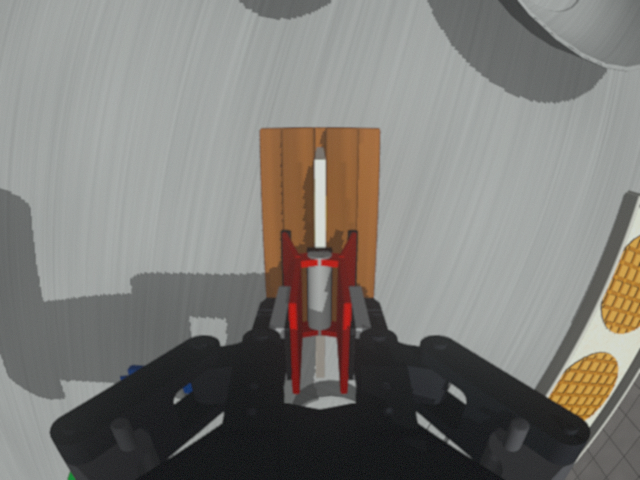

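The press stopped against a hard end at TCP z = 140.8, exactly the value predicted for a home card. I didn't see the expected 2–3 N while pushing, so I'll check the card height independently.

```bash
python3 - <<'E'
from h import *
crop('pics/top6.png','pics/c10.png',180,205,110,80,7)
crop('pics/scene6.png','pics/c11.png',345,200,100,85,7)
E
```

```text
(no output)
```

View pics/c10.png

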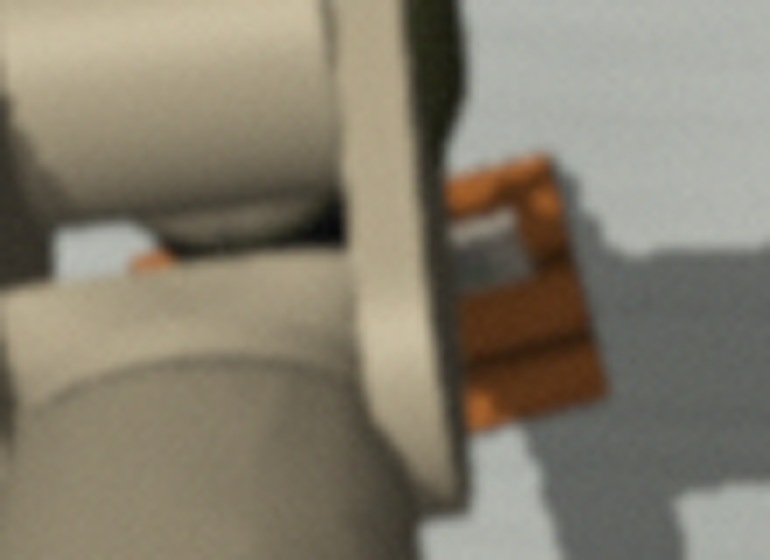

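View pics/c11.png

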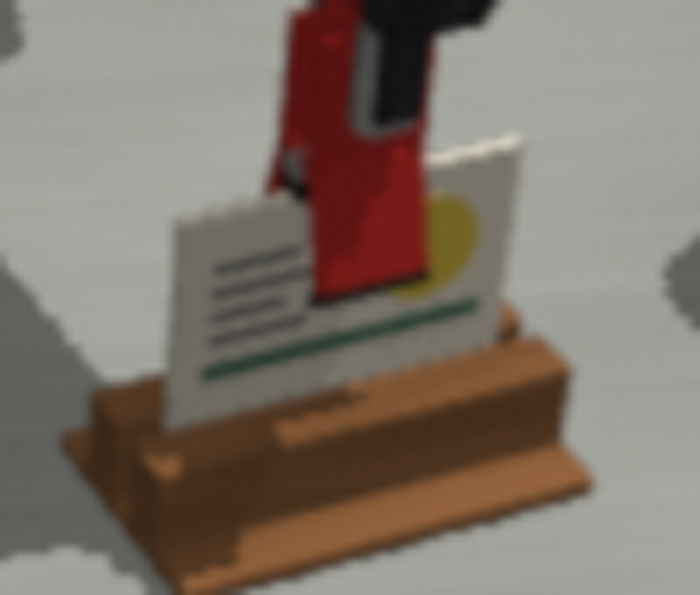

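```bash
python3 - <<'E'
from h import *
s4=lambda x,y:(345+x/7-.4,200+y/7-.4)
for xy,u0,u1 in [((490.6,251.7),(525,85),(520,137)),((522,137),(187,162),(177,218))]:
    zs=[tri([(np.array([*xy,0.]),np.array([0,0,1.])),ray('scene',s4(*u))]) for u in(u0,u1)]
    print([ (z[0],z[1]) for z in zs])
s=ctrl.get_state();print(s['time_s'],s['ft_force'],s['tool_pos'],s['gripper_width'])
E
```

```text
[(array([490.47, 251.36, 133.15]), [0.3652249124828535, 0.36522491248282074]), (array([490.59, 251.66, 114.21]), [0.03908861459372259, 0.039088614593765024])]
[(array([522.04, 137.15, 134.51]), [0.15100888917781038, 0.15100888917784627]), (array([521.81, 136.23, 114.27]), [0.7972985188997489, 0.7972985188996499])]
13.625 [-3.02  0.48  7.96] [507.01 194.14 140.78] 20.326665418989574
```

The card edge now measures about 114 mm, against 115 mm for home. The press is a steady 8–9 N and the edge is centred between the jaws, so I'm handing in.

```bash
python3 -c "
from h import *
ctrl.close_job(); s=ctrl.get_state(); print(s['time_s'],s['ft_force'],s['tool_pos'],s['gripper_width'])"
```

```text
the job is handed in; nothing more can be done
the job is handed in; nothing more can be done
```

The job is handed in. I squeezed the red clip off its rail, carried it gaping to the card and pressed the card down until it bottomed. It finished still held wide open over the card. The interface reports no verdict.

**Last checks:**
- **Clip:** the fingers hold it squeezed at 20.3 mm. In the wrist view there is one jaw either side of the card, with the edge centred between them.
- **Card:** its top edge measures about 114 mm in the scene camera, against 115 mm for home; it started at about 134 mm. The press ended hard at tool height 140.8 mm, the height predicted for a home card.
- **Push:** steady at 8–9 N downward.
- **Time and bystanders:** the clock read 13.6 s at the last reading. The arm touched no bystander that I could see, though I did not measure their final positions.

**What disagreed:**
- The 2–3 N needed to slide the card never showed in the force readings between steps. The card did move down about 20 mm, so I relied on the images and the hard stop.
- A sideways reading of about −3 N remained at the end. A similar one appeared when the throat pressed on the rail, so I took it as friction at the throat rather than a jaw touching the card. I had no direct measure of jaw contact.

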